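# Sort the dryer latch modules from the service case by tag

### The job

Swing the blue flap of the grey service case wide open and leave it open, then sort the two white dryer latch modules lying under it: the green-tagged one into the cradle with the green base (pass), the red-tagged one into the cradle with the red base (reject), each lying flat, tag up, fully down on the cradle's floor between the two tall cheeks. Set them down, never let them drop, and leave the bottle, the jar and the screwdriver where they are.

Things in the scene. Friction and masses are not known exactly. Their poses are not given: they have to be found in the camera images.
- case: Grey service case fixed to the counter, 166 (x) x 120 (y) x 38 mm high; origin at the centre of its underside. Its lower tier has two open-topped slots along x, each 150 x 40 mm, 30 mm deep, floors 8 mm above the counter, centre lines at y = -27 and +27 mm; end walls 8 mm, web between the slots 14 mm, side walls 13 mm thick. The blue flap covers both slots.
- flap (a joint): Angle (rad) of the blue flap, 160 x 118 x 4 mm, hinged along the case's y on the case's +x edge; 0 = shut, lying flat on the case, grows as its -x edge is lifted, stop at 1.9 (leaning back past upright). It may start up to 0.3 ajar. Its hinge is stiff (about 1 to 2 N at the handle) and stays where it is left. Wide open means past 1.3.
- flap_grip (a point): Grip point in the flap's black handle, a block 34 mm along the flap's y, 12 mm along its x, rising 36 mm from the flap's upper face near its free edge; the point is on the block's centre line, 24 mm above that face. Axes: the flap's (the case's when shut). From the hinge line it is 145 mm along the flap and 26 mm off it. Pinched across the 34 mm from above, it can turn between the pads.
- case_hinge (a point): Point on the flap's hinge line, at its middle: at x = +83, y = 0, z = 41 mm of the case; the hinge line runs along the case's y.
- module_green: White plastic latch module with a green tag on top, a block 60 (its x) x 34 (its y) x 30 mm high, about 90 g; origin at the centre of its underside, z up. Lies in one of the two case slots, long side along the slot (3 mm free at each long side, about 45 mm free at each end), its top flush with the slot walls. Either way round is fine.
- module_red: The same module with a red tag on top; it lies in the other slot.
- nest_pass_floor (a point): Centre of the floor of the pass cradle (fixed; green base 110 x 60 mm), 8 mm above the counter; x along its length, z up. Two aluminium cheeks, 44 mm wide, 10 mm thick, 55 mm high above the floor, stand 70 mm apart along x; low lips, 4 mm high and thick, 42 mm apart, run along the sides. A module lies between them, long side along x, either way round, 4 to 5 mm free all round.
- nest_reject_floor (a point): The same for the reject cradle, with the red base.
- mat: Grey mat fixed to the counter between case and cradles, 200 (x) x 130 (y) x 3 mm thick; origin at the centre of its underside: a free place to put a module down and take it again.
- bottle: Bystander: white detergent bottle, 56 mm across, 150 mm high, standing; origin at the centre of its underside. Leave alone.
- jar: Bystander: glass jar with a blue cap, 60 mm across, 60 mm high, standing; origin at the centre of its underside. Leave alone.
- screwdriver: Bystander: a screwdriver lying on the counter beyond the mat and the cradles. Leave alone.

How it is judged:
By the outcome, as a careful person would: the job done as asked, in the order asked, and still so for the second after the job is handed in, with the robot touching nothing.
It also fails if it takes over 72 s, if anything falls off the work surface, if the arm or the gripper's body presses on something with over 40 N, if the wrist force passes 120 N, or if a joint passes its speed limit or range.

### The arm

A 6-joint arm with a two-finger parallel gripper is mounted at the origin on the work surface. World frame = base frame: x ahead of the robot, y to its left, z up, the work surface at z = 0. Lengths are in m, angles in rad, forces in N, time in s.
With the tool pointing down it reaches from about 0.325 to 0.775 m from the base axis. Payload 5.5 kg.
Tool frame: the origin (TCP) lies midway between the tips of the shut fingers; the grasp point (between the pads) lies 19 mm behind it; z points along the fingers, y is the line along which they close (so a half turn about z gives the same grasp; the last joint's range is limited). The gripper opens to 88 mm and grips with 3 to 60 N. Pads are 20 mm wide; open, the fingers measure 115 mm over their backs; the gripper's body (75 mm by 178 mm) begins 61 mm behind the grasp point.
Start: joints at [-1.354, 0.091, 1.231, -0, 1.82, -0.057], TCP at [0.162, -0.578, 0.223] pointing down, gripper open.
Joint ranges: [-2.87, 2.87], [-0.86, 2.18], [0.17, 2.46], [-1.51, 4.65], [0.06, 2.69], [-2.65, 2.65]. Speed limits (rad/s): [2.57, 2.57, 3.01, 3.14, 3.14, 3.14].

### API

Orientations are given as a unit quaternion [x, y, z, w].
In Python, from bench import arm gives the robot as it stands.
- The arm moves only by the tool nudge_tcp, called after "Call:" as name(argument=value, ...) on one line, values as JSON. Schema: {"type":"object","properties":{"plan":{"type":"string"},"aperture":{"type":"number"},"grip_n":{"type":"number"},"only":{"type":"string"},"quiet":{"type":"boolean"},"lines":{"type":"string"}},"required":["plan"],"additionalProperties":false}. plan is a string of 1 to 8 rows, parted by a bar, with the numbers parted by commas; each row has 6 numbers: dx, dy, dz in units of 50 mm, then a rotation vector rx, ry, rz in units of 0.25 rad; each row is the pose to reach, as a shift and turn from the pose commanded when the call began, along the tool's axes at that moment; what a row does not reach only later rows make up. A row lasts 1/8 s, in which the tool goes at most 0.0625 m and 0.188 rad, less where a joint would pass 70% of its speed; a pose out of reach is approached as far as the arm can. aperture is the finger opening in m, set as the call begins (left out keeps the last). The fingers move at their own pace and stop on an object; grip_n is the grip in N (left out, the last holds). Time passes only in rows, so rows that do not move let the fingers close. The tool returns the time, the measured TCP pose, the force, the opening and the grip force at its end. only (a regular expression) keeps the lines of the reply that match it, lines (a string "A,B") keeps lines A to B, and quiet returns only ok. Input that does not fit is refused with a message, and nothing moves.
- arm.read_state(): the state, without advancing time (a new reading comes with each control period).
- arm.grab_frame(name): name is "scene" or "top"; returns the picture (384x512x3 uint8, blue, green, red); there is no depth.
- arm.calibration(name): a dict with "camera_matrix" (3x3 intrinsics, pixels), "R" (3x3) and "t" (3): a world point X has camera coordinates R X + t. Camera axes: x right, y down, z forward; pixel columns grow to the right and rows downward; lengths in m; the calibration is good to about 2 mm. A picture is of the moment at which its call begins. calibration takes no time and is no camera call.
- arm.sign_off(): hands the job in; it is judged then, once.
The state is a dict: "t": time; "joint_pos": joint angles; "qvel": joint speeds; "joint_torque": joint torques, N m; "position": TCP position; "tool_rot": TCP orientation; "contact_force": force on the tool from outside, world axes, zero at the start; "ft_torque": the same for the moment, N m; "opening": finger opening in m; "grasp_force": force on a finger pad.
Only numpy, scipy, OpenCV 4.12 (cv2) and the standard library are available. Lean on these libraries where they do the work, as an engineer would, in place of code of your own. Each camera call takes 0.05 s, during which the arm holds its last target. There are 200 camera calls.

## Working session

There is one attempt and no reset: what is moved stays moved. The work goes in short steps, Python scripts to look and compute and a tool call to move; the robot and the scene stay as the last step left them, time stands still between calls to the robot, and variables do not carry over. Pictures are saved under pics/ and viewed, at most 10 in all, crops included, and the job is handed in when it is done.

```bash
ls; mkdir -p pics
```

Run:
```python
from bench import arm
import cv2,numpy as np
for n in("scene","top"):
    cv2.imwrite(f"pics/{n}0.png",cv2.resize(arm.grab_frame(n),(800,600),interpolation=cv2.INTER_CUBIC))
    c=arm.calibration(n);print(n,np.round(c["camera_matrix"],1).tolist(),(-np.array(c["R"]).T@c["t"]).round(3),np.round(c["R"],3).tolist())
s=arm.read_state();print(s["t"],s["position"],s["tool_rot"],s["opening"])
```

```text
bench.py
pics
scene [[349.6, 0.0, 263.6], [0.0, 349.6, 195.6], [0.0, 0.0, 1.0]] [ 1.138 -0.353  0.649] [[0.48, 0.877, 0.013], [0.605, -0.32, -0.729], [-0.635, 0.358, -0.684]]
top [[481.8, 0.0, 252.5], [0.0, 481.8, 190.4], [0.0, 0.0, 1.0]] [ 0.506 -0.021  1.239] [[-0.011, -1.0, 0.016], [-0.996, 0.009, -0.089], [0.088, -0.017, -0.996]]
0.1 [ 0.16215574 -0.57739612  0.22158021] [ 9.90642434e-01  1.36479832e-01 -9.54545998e-05 -9.01981426e-04] 0.08771758181177695
```
View pics/scene0.png

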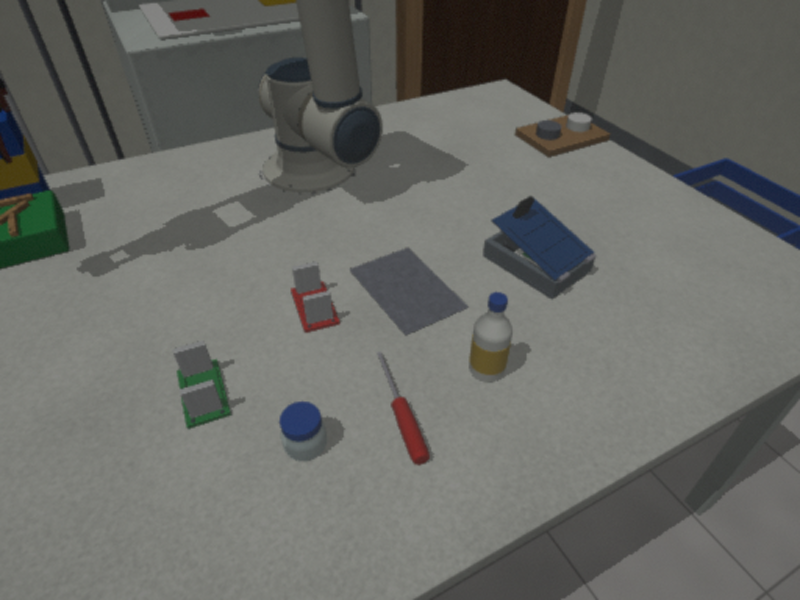

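View pics/top0.png

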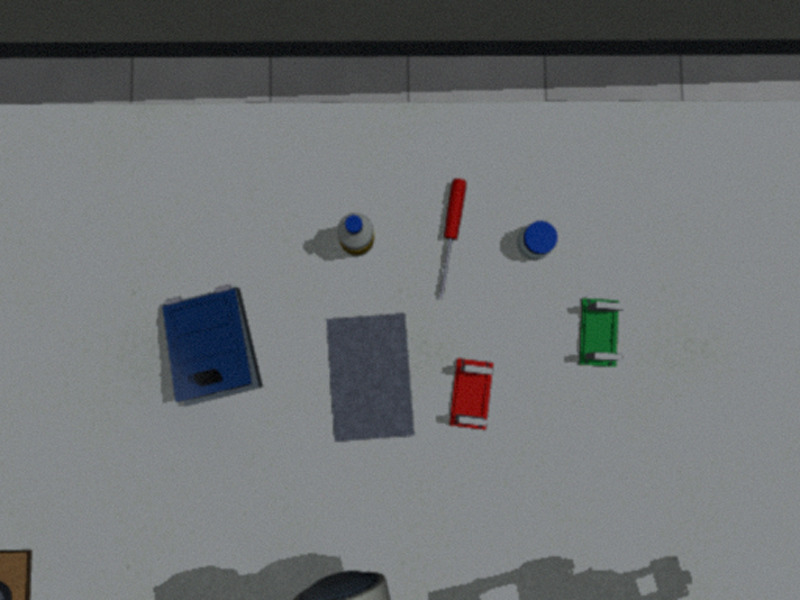

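The pictures show the case and ajar flap at about top (212,345) and scene (540,245). The mat is at top (370,377), the red cradle at top (472,394), and the green cradle at top (599,332), all in the enlarged pixels. I'll enlarge the case and cradles.

Create h.py:
```python
from bench import arm
import cv2,numpy as np
from scipy.spatial.transform import Rotation as Ro
def tile(img,x,y,w,h,s):  # native crop origin
    return cv2.resize(img[y:y+h,x:x+w],(w*s,h*s),interpolation=cv2.INTER_CUBIC)
def cal(n):
    c=arm.calibration(n);return np.array(c["camera_matrix"]),np.array(c["R"]),np.array(c["t"])
def proj(n,X):
    K,R,t=cal(n);p=(np.atleast_2d(X)@R.T+t)@K.T;return p[:,:2]/p[:,2:]
def tri(ps,pt):
    P=[K@np.c_[R,t] for K,R,t in (cal("scene"),cal("top"))]
    X=cv2.triangulatePoints(P[0],P[1],np.array(ps,float).T,np.array(pt,float).T);return (X[:3]/X[3]).T
def onz(n,p,z):
    K,R,t=cal(n);d=np.c_[np.atleast_2d(p),np.ones(len(np.atleast_2d(p)))]@np.linalg.inv(K).T@R
    o=-R.T@t;return o+d*((z-o[2])/d[:,2])[:,None]
def tcp():
    s=arm.read_state();return np.array(s["position"]),Ro.from_quat(s["tool_rot"]),s
def todo(target):  # shift in tool axes
    p,r,s=tcp();return r.inv().apply(np.array(target)-p).round(4)
```

Run:
```python
from h import *
s=arm.grab_frame("scene");t=arm.grab_frame("top")
cv2.imwrite("pics/c1.png",np.hstack([tile(s,303,118,80,80,5),tile(t,96,178,80,80,5)]))
cv2.imwrite("pics/n1.png",np.vstack([np.hstack([tile(s,165,160,80,60,5),tile(t,263,222,80,60,5)]),np.hstack([tile(s,90,214,80,60,5),tile(t,343,182,80,60,5)])]))
```

```text
(no output)
```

View pics/c1.png

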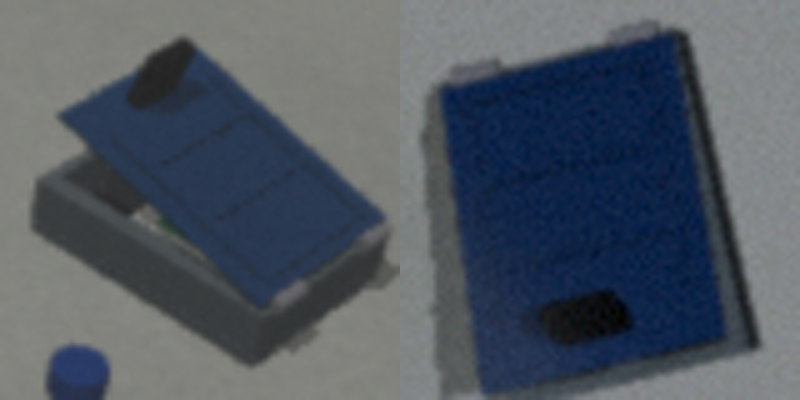

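View pics/n1.png

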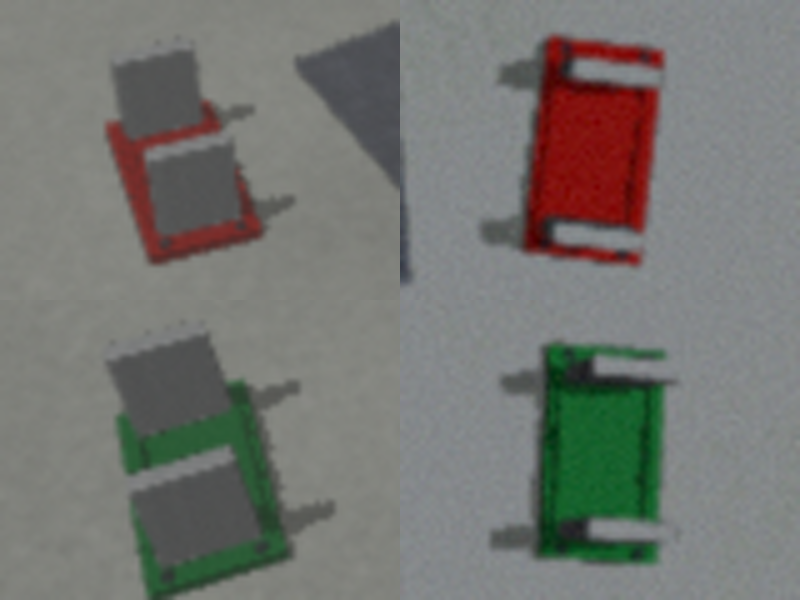

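Add to h.py:
```python
def nat(o,p,s=5): return np.array(o)+(np.array(p,float)+.5)/s-.5
def rz(a): return Ro.from_euler('z',a)
```

Run:
```python
from h import *
from scipy.optimize import least_squares
S=nat((303,118),[(60,118),(190,40),(385,218),(265,305),(250,365),(33,230),(38,180)])
T=nat((96,178),[(325,335),(85,393),(40,88),(280,33)])
def flap(p,P):
    P=np.array(P,float);h=np.array([.083,0,.041]);q=Ro.from_euler('y',p[3]).apply(np.c_[-P[:,0],P[:,1],P[:,2]])
    return rz(p[2]).apply(q+h)+[p[0],p[1],0]
def case(p,P): return rz(p[2]).apply(P)+[p[0],p[1],0]
F=[(.16,-.059,.002),(.16,.059,.002),(0,.059,.002),(0,-.059,.002)]
C=[(.083,-.06,0),(-.083,-.06,0),(-.083,-.06,.038)]
def res(p): return np.r_[proj("scene",np.r_[flap(p,F),case(p,C)])-S, proj("top",flap(p,F))-T].ravel()
r=least_squares(res,[.55,.3,.2,.3],loss='soft_l1');print("case",r.x.round(4));print(r.fun.reshape(-1,2).round(1).tolist())
print("tri flap corners",tri(S[:4],T).round(3).tolist())
print("grip",flap(r.x,[(.145,0,.026)]).round(4),"hinge",case(r.x,[(.083,0,.041)]).round(4))
hc=flap(r.x,[(.145,0,.038)]);print("handle top proj scene tile",(proj("scene",hc)-[303,118])*5,"top tile",(proj("top",hc)-[96,178])*5+[400,0])
for n,so,to,sp,tp in (("red",(165,160),(263,222),[(262,235),(152,263),(212,103),(108,122)],[(148,38),(263,50),(125,250),(240,263)]),
  ("green",(90,214),(343,182),[(292,255),(152,300),(243,82),(120,120)],[(148,45),(265,55),(140,255),(258,263)])):
    s,t=nat(so,sp),nat(to,tp)
    print(n,tri(s,t).round(3).tolist())
    B=np.array([(.055,.03,.008),(.055,-.03,.008),(-.055,.03,.008),(-.055,-.03,.008)])
    f=lambda p:np.r_[proj("scene",rz(p[2]).apply(B)+[p[0],p[1],0])-s,proj("top",rz(p[2]).apply(B)+[p[0],p[1],0])-t].ravel()
    q=least_squares(f,[.5,-.2,0],loss='soft_l1');print(q.x.round(4),q.fun.reshape(-1,2).round(1).tolist())
m=np.array([(327,318),(404,314),(414,435),(335,440)])*.64
print("mat",onz("top",m,.003).round(3).tolist())
```

```text
case [0.5374 0.2515 0.236  0.2712]
[[-0.5, -0.4], [-0.3, 0.5], [0.9, -0.1], [-0.3, 0.2], [-0.7, 0.1], [-1.6, -0.7], [-1.3, -0.9], [0.2, -0.6], [-0.5, 0.1], [-0.5, -0.6], [-2.0, -1.0]]
tri flap corners [[0.481, 0.179, 0.083], [0.456, 0.291, 0.088], [0.603, 0.327, 0.042], [0.631, 0.21, 0.044]]
grip [[0.4891 0.2399 0.1049]] hinge [[0.6181 0.271  0.041 ]]
handle top proj scene tile [[163.2953042   47.81349957]] top tile [[575.89856572 311.97180935]]
red [[0.515, -0.143, 0.001], [0.509, -0.201, 0.002], [0.408, -0.128, 0.005], [0.401, -0.186, 0.009]]
[ 0.4596 -0.1644 -0.1355] [[-0.1, -1.3], [-0.9, -1.2], [-0.5, -0.8], [-1.0, 0.2], [-0.3, -1.3], [0.0, -0.7], [-0.8, -0.4], [-0.3, -0.1]]
green [[0.613, -0.351, 0.002], [0.607, -0.411, 0.002], [0.504, -0.343, 0.005], [0.5, -0.403, 0.005]]
[ 0.5578 -0.376  -0.0681] [[-0.9, -1.1], [-1.1, -0.6], [-0.2, -0.8], [-1.5, -0.5], [-0.4, -1.1], [-0.7, -1.8], [-0.3, -0.3], [-0.6, -0.6]]
mat [[0.583, 0.069, 0.003], [0.588, -0.058, 0.003], [0.391, -0.072, 0.003], [0.385, 0.056, 0.003]]
```

The fit agrees with the triangulation: flap free edge at z≈0.085, hinge at 0.042, flap angle about 0.27. Now I go above the handle.

Run:
```python
from h import *
print(todo([.489,.240,.20]),todo([.489,.240,.09]),tcp()[1].as_matrix().round(3).tolist())
```

```text
[ 0.5357 -0.6986  0.0228] [ 0.5357 -0.6985  0.1328] [[0.963, 0.27, -0.0], [0.27, -0.963, 0.001], [0.0, -0.001, -1.0]]
```

The manual's scale: shifts go in units of 50 mm and turns go in units of 0.25 rad. Converting my numbers, -0.699 m is -13.98, 0.536 m is 10.72, 0.037 rad is 0.148.

Call:
nudge_tcp(plan="10.72,-13.98,0.46,0,0,0.148 | 10.72,-13.98,0.46,0,0,0.148 | 10.72,-13.98,0.46,0,0,0.148 | 10.72,-13.98,0.46,0,0,0.148 | 10.72,-13.98,0.46,0,0,0.148 | 10.72,-13.98,0.46,0,0,0.148 | 10.72,-13.98,0.46,0,0,0.148 | 10.72,-13.98,0.46,0,0,0.148", aperture=0.06)

```text
t: 1.2
position: [0.348, -0.1117, 0.2096]
tool_rot: [0.993, 0.118, 0.0, 0.0]
contact_force: [1.8, -0.0, 0.2]
opening: 0.0602
grasp_force: 0.0
```

Run:
```python
from h import *
print(tcp()[0],todo([.489,.240,.20]))
```

```text
[ 0.34803495 -0.11169094  0.2096073 ] [ 0.2193 -0.3089  0.0096]
```

Scaled: -0.309 m is -6.18, 0.219 m is 4.38.

Call:
nudge_tcp(plan="4.38,-6.18,0.2,0,0,0 | 4.38,-6.18,0.2,0,0,0 | 4.38,-6.18,0.2,0,0,0 | 4.38,-6.18,0.2,0,0,0 | 4.38,-6.18,0.2,0,0,0 | 4.38,-6.18,0.2,0,0,0 | 4.38,-6.18,0.2,0,0,0 | 4.38,-6.18,0.2,0,0,0")

```text
t: 2.2
position: [0.488, 0.2382, 0.1991]
tool_rot: [0.993, 0.119, -0.001, 0.0]
contact_force: [-0.0, -0.6, 0.6]
opening: 0.0602
grasp_force: 0.0
```

Run:
```python
from h import *
print(tcp()[0],todo([.489,.240,.09]))
```

```text
[0.48798677 0.23815503 0.19910368] [ 0.0016 -0.0016  0.1091]
```

Scaled: 0.108 m is 2.16, 0.1 m is 2.

Call:
nudge_tcp(plan="0.04,-0.04,1.1,0,0,0 | 0.04,-0.04,1.6,0,0,0 | 0.04,-0.04,2,0,0,0 | 0.04,-0.04,2.16,0,0,0 | 0.04,-0.04,2.16,0,0,0")

```text
t: 2.82
position: [0.4899, 0.2402, 0.0921]
tool_rot: [0.993, 0.118, 0.0, -0.0]
contact_force: [0.5, -0.6, 0.8]
opening: 0.0599
grasp_force: 0.0
```

Call:
nudge_tcp(plan="0,0,0,0,0,0 | 0,0,0,0,0,0 | 0,0,0,0,0,0 | 0,0,0,0,0,0", aperture=0.0, grip_n=15)

```text
t: 3.32
position: [0.4899, 0.2408, 0.092]
tool_rot: [0.993, 0.118, 0.0, -0.0]
contact_force: [-0.8, 0.8, 0.8]
opening: 0.0338
grasp_force: 15.0
```

Scaled: 0.094 m is 1.88, 0.08 m is 1.6.

Call:
nudge_tcp(plan="0.18,0,-0.28,0,0,0 | 0.38,0,-0.56,0,0,0 | 0.6,0,-0.78,0,0,0 | 0.82,0,-0.96,0,0,0 | 1.06,0,-1.14,0,0,0 | 1.32,0,-1.28,0,0,0 | 1.6,0,-1.4,0,0,0 | 1.88,0,-1.48,0,0,0")

```text
t: 4.32
position: [0.5808, 0.2625, 0.1662]
tool_rot: [0.993, 0.118, -0.001, 0.0]
contact_force: [-3.1, -0.9, 2.9]
opening: 0.0341
grasp_force: 15.0
```

Call:
nudge_tcp(plan="0.28,0,-0.06,0,0,0 | 0.58,0,-0.1,0,0,0 | 0.88,0,-0.1,0,0,0 | 1.18,0,-0.06,0,0,0 | 1.48,0,0,0,0,0 | 1.76,0,0.08,0,0,0 | 1.96,0,0.16,0,0,0 | 1.96,0,0.16,0,0,0")

```text
t: 5.32
position: [0.6782, 0.2858, 0.1593]
tool_rot: [0.993, 0.118, 0.002, -0.0]
contact_force: [2.6, 0.3, 3.7]
opening: 0.0338
grasp_force: 15.0
```

Run:
```python
from h import *
p=tcp()[0];print(p)
s=arm.grab_frame("scene");t=arm.grab_frame("top")
cv2.imwrite("pics/c2.png",np.hstack([tile(s,295,90,100,110,4),tile(t,90,160,100,110,4)]))
```

```text
[0.67815693 0.28579822 0.1592502 ]
```

View pics/c2.png

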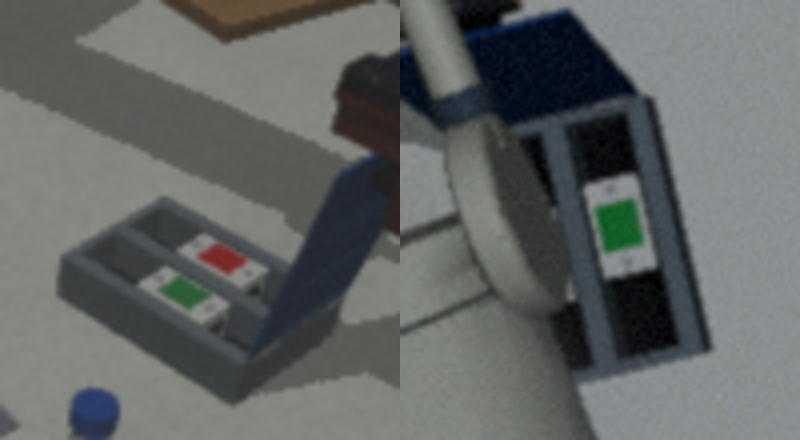

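The flap is open (about 1.8). The green module is in the -y slot and the red one in the +y slot. Release, rise, then move aside.

Call:
nudge_tcp(plan="0,0,0,0,0,0 | 0,0,0,0,0,0 | 0,0,0,0,0,0", aperture=0.06)

```text
t: 5.8
position: [0.6759, 0.2857, 0.1568]
tool_rot: [0.993, 0.118, -0.001, 0.0]
contact_force: [-1.0, -1.0, -1.3]
opening: 0.0589
grasp_force: 0.0
```

Call:
nudge_tcp(plan="0,0,-1.2,0,0,0 | -0.4,0,-2,0,0,0 | -4,5.4,-2,0,0,0 | -4,5.4,-2,0,0,0 | -4,5.4,-2,0,0,0 | -4,5.4,-2,0,0,0 | -4,5.4,-2,0,0,0 | -4,5.4,-2,0,0,0", aperture=0.085)

```text
t: 6.8
position: [0.544, -0.0267, 0.2581]
tool_rot: [0.993, 0.116, 0.0, 0.0]
contact_force: [-0.2, 0.2, -0.8]
opening: 0.0849
grasp_force: 0.0
```

Run:
```python
from h import *
p=tcp()[0];print(p)
s=arm.grab_frame("scene");t=arm.grab_frame("top")
cv2.imwrite("pics/c3.png",np.hstack([tile(s,303,118,66,75,6),tile(t,98,180,66,75,6)]))
```

```text
[ 0.54404639 -0.02668284  0.25807114]
```

View pics/c3.png

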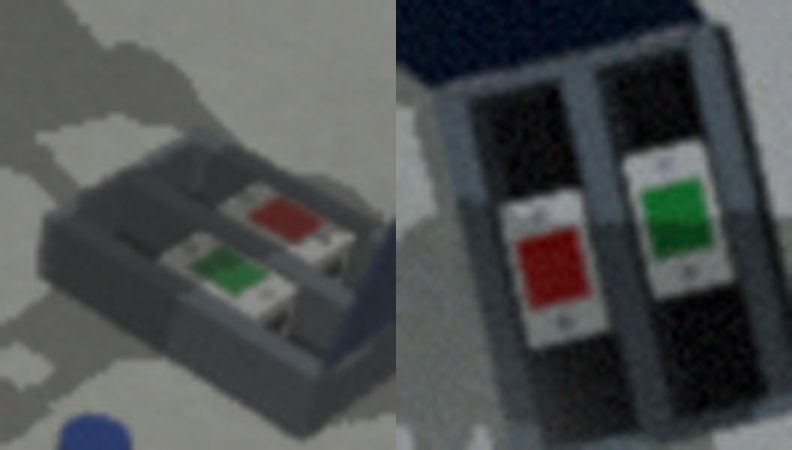

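Both modules are clear in both views, with tag centres (scene / top tile) green (230,268)/(678,218) and red (287,220)/(554,270).

Run:
```python
from h import *
S=nat((303,118),[(230,268),(287,220)],6);T=nat((98,180),[(282,218),(158,270)],6)
print("tags tri",tri(S,T).round(4).tolist())
for n,c in (("green",[(229,158),(307,142),(337,283),(259,298)]),("red",[(106,203),(184,188),(212,333),(134,348)])):
    w=onz("top",nat((98,180),c,6),.038);m=w.mean(0);d=(w[0]+w[1]-w[2]-w[3])
    m2=onz("scene",S[0 if n=="green" else 1],.038)
    print(n,m.round(4),"scene ray",m2.round(4),"yaw",np.arctan2(d[1],d[0]).round(3),"L",np.linalg.norm(d[:2])/2,"W",np.linalg.norm(w[0]-w[1]))
    print(" in case",rz(-.236).apply(m-[.5374,.2515,0]).round(4))
```

```text
tags tri [[0.5518, 0.227, 0.0389], [0.531, 0.2786, 0.0357]]
green [0.5505 0.2261 0.038 ] scene ray [[0.5516 0.2293 0.038 ]] yaw 0.218 L 0.059609301721518584 W 0.03276412722603483
 in case [ 0.0068 -0.0277  0.038 ]
red [0.5313 0.2769 0.038 ] scene ray [[0.534  0.2779 0.038 ]] yaw 0.202 L 0.06108511604535863 W 0.03257461278117692
 in case [-0.      0.0262  0.038 ]
```

Both module fixes hold (height 0.036–0.039, size 60×33, on slot centre lines). The gripper body spans ±89 mm along the slot, so it would pass close to the flap's handle. I'll push the handle back near the stop first, with the fingers closed.

Run:
```python
from h import *
print(todo([.5713,.2597,.25]),tcp()[2]["joint_pos"])
```

```text
[ 0.0917 -0.2704  0.0079] [-1.07674297e-01 -4.61173781e-02  1.30749903e+00  2.48490822e-04
  1.87975614e+00  1.22859144e+00]
```

Call:
nudge_tcp(plan="2,-4,0.1,0,0,0 | 2,-4,0.1,0,0,0 | 2,-4,0.1,0,0,0 | 2,-4,0.1,0,0,0 | 2,-4,0.1,0,0,0", aperture=0.0, grip_n=10)

```text
t: 7.52
position: [0.5951, 0.1988, 0.2508]
tool_rot: [0.993, 0.121, -0.001, -0.0]
contact_force: [-0.7, 0.1, -0.5]
opening: 0.0386
grasp_force: 0.0
```

Run:
```python
from h import *
print(tcp()[0],todo([.5713,.2597,.15]))
```

```text
[0.59508734 0.19884725 0.25080861] [-0.0082 -0.0647  0.1009]
```

Scaled: 0.1 m is 2, -0.065 m is -1.3.

Call:
nudge_tcp(plan="-0.16,-1.3,0,0,0,0 | -0.16,-1.3,1,0,0,0 | -0.16,-1.3,2,0,0,0 | -0.16,-1.3,2,0,0,0")

```text
t: 8.02
position: [0.5698, 0.2547, 0.1469]
tool_rot: [0.993, 0.118, -0.005, 0.001]
contact_force: [0.6, 0.6, 0.3]
opening: 0.0012
grasp_force: 0.0
```

Call:
nudge_tcp(plan="0.24,0,0,0,0,0 | 0.48,0,0,0,0,0 | 0.6,0,0,0,0,0 | 0.72,0,0,0,0,0 | 0.8,0,0,0,0,0 | 0.86,0,0,0,0,0 | 0.86,0,0,0,0,0")

```text
t: 8.9
position: [0.6143, 0.2655, 0.1525]
tool_rot: [0.993, 0.118, -0.0, 0.0]
contact_force: [-0.1, 0.3, -0.8]
opening: 0.0004
grasp_force: 0.0
```

Scaled: 0.006 m is 0.12, 0.003 m is 0.06.

Call:
nudge_tcp(plan="0.06,0,0,0,0,0 | 0.12,0,0,0,0,0 | 0.12,0,0,0,0,0")

```text
t: 9.28
position: [0.6203, 0.2669, 0.1525]
tool_rot: [0.993, 0.118, -0.0, 0.0]
contact_force: [0.2, -0.5, -0.3]
opening: 0.0003
grasp_force: 0.0
```

Call:
nudge_tcp(plan="0.06,0,0,0,0,0 | 0.12,0,0,0,0,0 | 0.12,0,0,0,0,0")

```text
t: 9.65
position: [0.6262, 0.2684, 0.1525]
tool_rot: [0.993, 0.118, -0.0, 0.0]
contact_force: [-0.3, 0.4, -0.1]
opening: 0.0004
grasp_force: 0.0
```

Run:
```python
from h import *
s=arm.grab_frame("scene");t=arm.grab_frame("top")
cv2.imwrite("pics/c4.png",np.hstack([tile(s,300,70,100,120,4),tile(t,80,140,100,120,4)]))
```

```text
(no output)
```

View pics/c4.png

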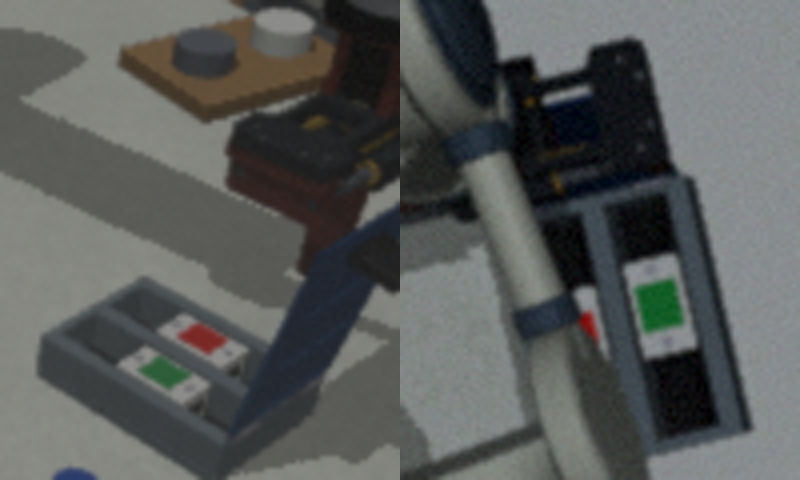

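I see the flap's handle is on the far side (+x) of the opened flap, so it isn't in the way. The flap at the body's height is beyond x=+90 mm of the case, which is enough. Now I back off, rise and turn 90° over the green module.

Run:
```python
from h import *
print(todo([.5403,.2244,.20]))
```

```text
[-0.0936  0.0226 -0.0475]
```

Call:
nudge_tcp(plan="-0.6,0.2,-1.2,0,0,0 | -1.4,0.4,-1.8,0,0,-0.72 | -1.86,0.44,-1.8,0,0,-1.44 | -1.86,0.44,-1.8,0,0,-2.16 | -1.86,0.44,-1.6,0,0,-2.88 | -1.86,0.44,-1.2,0,0,-3.6 | -1.86,0.44,-1,0,0,-4.32 | -1.86,0.44,-1,0,0,-5.04", aperture=0.088)

```text
t: 10.75
position: [0.5402, 0.225, 0.2013]
tool_rot: [0.731, 0.683, -0.001, -0.0]
contact_force: [0.1, -0.6, 0.4]
opening: 0.0768
grasp_force: 0.0
```

Call:
nudge_tcp(plan="0,0,0,0,0,-0.6 | 0,0,0,0,0,-1.24 | 0,0,0,0,0,-1.24")

```text
t: 11.12
position: [0.5407, 0.2252, 0.2027]
tool_rot: [0.619, 0.785, 0.0, 0.0]
contact_force: [-0.4, 0.2, 0.3]
opening: 0.0879
grasp_force: 0.0
```

Run:
```python
from h import *
p,r,s=tcp();print(p,todo([.5403,.2244,.013]),"yaw",r.as_euler('xyz'),np.arctan2(*r.as_matrix()[1::-1,0]))
```

```text
[0.54067076 0.22515586 0.2027093 ] [-0.0007 -0.0006  0.1897] yaw [ 3.14140119e+00 -5.28497033e-05  1.80542157e+00] 1.8054215701412935
```

Scaled: 0.189 m is 3.78, 0.185 m is 3.7.

Call:
nudge_tcp(plan="-0.02,0,1.2,0,0,0 | -0.02,0,2.2,0,0,0 | -0.02,0,2.8,0,0,0 | -0.02,0,3.1,0,0,0 | -0.02,0,3.3,0,0,0 | -0.02,0,3.5,0,0,0 | -0.02,0,3.7,0,0,0 | -0.02,0,3.78,0,0,0")

```text
t: 12.12
position: [0.5409, 0.2242, 0.0132]
tool_rot: [0.619, 0.785, -0.0, -0.0]
contact_force: [-0.6, 0.7, -0.2]
opening: 0.0877
grasp_force: 0.0
```

Call:
nudge_tcp(plan="0,0,0,0,0,0 | 0,0,0,0,0,0 | 0,0,0,0,0,0 | 0,0,0,0,0,0", aperture=0.0, grip_n=20)

```text
t: 12.62
position: [0.5414, 0.2243, 0.0142]
tool_rot: [0.619, 0.785, 0.0, 0.0]
contact_force: [-0.0, 0.3, 0.9]
opening: 0.0598
grasp_force: 20.0
```

Call:
nudge_tcp(plan="0,0,0,0,0,0 | 0,0,0,0,0,0 | 0,0,0,0,0,0")

```text
t: 13.0
position: [0.5414, 0.2243, 0.0142]
tool_rot: [0.619, 0.785, 0.001, 0.0]
contact_force: [0.3, 0.4, 3.1]
opening: 0.06
grasp_force: 20.0
```

Run:
```python
from h import *
print(todo([.487,0,.12]))
```

```text
[-0.2054 -0.1052 -0.106 ]
```

Call:
nudge_tcp(plan="0,0,-0.4,0,0,0 | 0,0,-1.2,0,0,0 | 0,0,-2.12,0,0,0 | -4.12,-2.1,-2.12,0,0,0 | -4.12,-2.1,-2.12,0,0,0 | -4.12,-2.1,-2.12,0,0,0 | -4.12,-2.1,-2.12,0,0,0 | -4.12,-2.1,-2.12,0,0,0")

```text
t: 14.0
position: [0.4863, -0.003, 0.1205]
tool_rot: [0.621, 0.784, -0.0, 0.0]
contact_force: [0.5, 1.2, -0.0]
opening: 0.0597
grasp_force: 20.0
```

Run:
```python
from h import *
print(tcp()[0],todo([.487,0,.0095]))
```

```text
[ 0.48634327 -0.00304379  0.12051933] [0.0029 0.0013 0.111 ]
```

Call:
nudge_tcp(plan="0,0,1,0,0,0 | 0,0,1.7,0,0,0 | 0,0,2,0,0,0 | 0,0,2.1,0,0,0 | 0,0,2.16,0,0,0 | 0,0,2.2,0,0,0 | 0,0,2.2,0,0,0")

```text
t: 14.88
position: [0.4875, -0.0007, 0.0103]
tool_rot: [0.619, 0.785, 0.0, 0.0]
contact_force: [0.2, -0.8, -0.3]
opening: 0.0599
grasp_force: 20.0
```

Call:
nudge_tcp(plan="0,0,0.02,0,0,0 | 0,0,0.02,0,0,0")

```text
t: 15.12
position: [0.4874, -0.0007, 0.0091]
tool_rot: [0.619, 0.785, 0.0, 0.0]
contact_force: [0.9, -1.0, 1.9]
opening: 0.0597
grasp_force: 20.0
```

Call:
nudge_tcp(plan="0,0,0.02,0,0,0 | 0,0,0.02,0,0,0")

```text
t: 15.38
position: [0.4875, -0.0007, 0.0092]
tool_rot: [0.619, 0.785, 0.0, 0.001]
contact_force: [-3.9, -0.3, 8.2]
opening: 0.0596
grasp_force: 20.0
```

Module is on the mat (contact felt). Release, rise, turn 90°, re-grip across its width.

Call:
nudge_tcp(plan="0,0,0,0,0,0 | 0,0,0,0,0,0 | 0,0,0,0,0,0 | 0,0,-0.6,0,0,0 | 0,0,-1.4,0,0,0.6 | 0,0,-1.4,0,0,1.32 | 0,0,-1.4,0,0,2.04 | 0,0,-1.4,0,0,2.76", aperture=0.085)

```text
t: 16.38
position: [0.487, -0.0006, 0.0774]
tool_rot: [0.85, 0.527, -0.0, -0.0]
contact_force: [-0.3, 0.3, 0.2]
opening: 0.085
grasp_force: 0.0
```

Call:
nudge_tcp(plan="0,0,0,0,0,0.72 | 0,0,0,0,0,1.44 | 0,0,0,0,0,2.16 | 0,0,0,0,0,2.88 | 0,0,0,0,0,3.52 | 0,0,0,0,0,3.52 | 0,0,0.6,0,0,3.52 | 0,0,1,0,0,3.52", aperture=0.07)

```text
t: 17.38
position: [0.4867, -0.0006, 0.0264]
tool_rot: [0.993, 0.12, -0.0, -0.0]
contact_force: [0.0, 0.2, -0.2]
opening: 0.0694
grasp_force: 0.0
```

Run:
```python
from h import *
p,r,s=tcp();print(p,todo([.4875,-.0007,.013]),np.arctan2(*r.as_matrix()[1::-1,0]))
```

```text
[ 0.4866755  -0.00061373  0.02640291] [0.0008 0.0003 0.0134] 0.24084457808784193
```

Call:
nudge_tcp(plan="0.02,0,0.26,0,0,0 | 0.02,0,0.26,0,0,0 | 0.02,0,0.26,0,0,0")

```text
t: 17.75
position: [0.4886, -0.0005, 0.0155]
tool_rot: [0.993, 0.118, 0.001, 0.0]
contact_force: [0.2, 0.1, 0.1]
opening: 0.0702
grasp_force: 0.0
```

Call:
nudge_tcp(plan="0,0,0,0,0,0 | 0,0,0,0,0,0 | 0,0,0,0,0,0 | 0,0,0,0,0,0 | 0,0,0,0,0,0", aperture=0.0, grip_n=25)

```text
t: 18.38
position: [0.488, -0.0004, 0.0147]
tool_rot: [0.993, 0.118, 0.0, -0.0]
contact_force: [-0.6, 0.1, 0.4]
opening: 0.0337
grasp_force: 25.0
```

Run:
```python
from h import *
from scipy.optimize import least_squares
B=np.array([(.055,.03,0),(.055,-.03,0),(-.055,.03,0),(-.055,-.03,0)])
for n,so,to,sp,tp,c in (("red",(165,160),(263,222),[(262,235),(152,263),(212,103),(108,122)],[(148,38),(263,50),(125,250),(240,263)],[(217,70),(197,235)]),
  ("green",(90,214),(343,182),[(292,255),(152,300),(243,82),(120,120)],[(148,45),(265,55),(140,255),(258,263)],[(232,68),(232,231)])):
    s,t=nat(so,sp),nat(to,tp)
    zs=np.array([0,0,.008,.008]);zt=np.array([.004,.008,.002,.008])
    def f(p):
        W=lambda z:rz(p[2]).apply(B)+np.c_[np.full(4,p[0]),np.full(4,p[1]),z]
        return np.r_[proj("scene",W(zs))-s,proj("top",W(zt))-t].ravel()
    q=least_squares(f,[.5,-.2,0],loss='soft_l1');print(n,q.x.round(4),q.fun.reshape(-1,2).round(1).tolist())
    w=onz("top",nat(to,c),.063);print(" cheeks",w.round(4).tolist(),w.mean(0).round(4))
```

```text
red [ 0.4582 -0.1641 -0.1322] [[0.1, 0.4], [-0.6, 0.6], [-0.7, -1.1], [-1.1, -0.1], [-0.6, -0.7], [-0.1, -0.2], [-1.0, -0.0], [-0.3, 0.5]]
 cheeks [[0.4986, -0.1707, 0.063], [0.4192, -0.1593, 0.063]] [ 0.4589 -0.165   0.063 ]
green [ 0.556  -0.3762 -0.0695] [[-0.4, 0.5], [-0.4, 0.9], [-0.4, -1.2], [-1.7, -1.1], [-0.7, -0.3], [-0.5, -1.0], [-0.9, 0.4], [-0.5, 0.1]]
 cheeks [[0.5953, -0.3773, 0.063], [0.5154, -0.3744, 0.063]] [ 0.5553 -0.3758  0.063 ]
```

The base-corner fit and the cheek-top midpoint agree to 1 mm (green 0.556,-0.376; red 0.4585,-0.1645), and the cheeks come out 80 mm centre to centre as they must. Carrying green.

Run:
```python
from h import *
print(todo([.5556,-.376,.13]))
```

```text
[-0.0224  0.381  -0.1153]
```

Call:
nudge_tcp(plan="0,0,-1,0,0,0 | 0,0,-2.3,0,0,0.2 | -0.48,7.64,-2.3,0,0,1.224 | -0.48,7.64,-2.3,0,0,1.224 | -0.48,7.64,-2.3,0,0,1.224 | -0.48,7.64,-2.3,0,0,1.224 | -0.48,7.64,-2.3,0,0,1.224 | -0.48,7.64,-2.3,0,0,1.224")

```text
t: 19.38
position: [0.553, -0.3717, 0.1291]
tool_rot: [0.999, -0.035, -0.0, -0.0]
contact_force: [0.2, 0.6, -0.2]
opening: 0.0339
grasp_force: 25.0
```

Call:
nudge_tcp(plan="0,0,0,0,0,0 | 0,0,0,0,0,0")

```text
t: 19.62
position: [0.5527, -0.3693, 0.1288]
tool_rot: [0.999, -0.035, -0.001, -0.001]
contact_force: [-0.4, 0.4, -0.2]
opening: 0.0339
grasp_force: 25.0
```

Run:
```python
from h import *
p,r,s=tcp();print(p,todo([.5556,-.376,.13]),np.arctan2(*r.as_matrix()[1::-1,0]))
```

```text
[ 0.55274149 -0.36928305  0.12877749] [ 0.0033  0.0065 -0.0012] -0.06953324696733618
```

Scaled: 0.08 m is 1.6, 0.06 m is 1.2.

Call:
nudge_tcp(plan="0.06,0.14,0.2,0,0,0 | 0.06,0.14,0.7,0,0,0 | 0.06,0.14,1.2,0,0,0 | 0.06,0.14,1.6,0,0,0 | 0.06,0.14,1.6,0,0,0")

```text
t: 20.25
position: [0.5546, -0.3755, 0.0472]
tool_rot: [0.999, -0.034, -0.002, -0.001]
contact_force: [-0.3, 0.1, -1.2]
opening: 0.0342
grasp_force: 25.0
```

Run:
```python
from h import *
print(todo([.5556,-.376,.0215]))
```

```text
[0.0011 0.0005 0.0257]
```

The manual's scale: shifts go in units of 50 mm and turns go in units of 0.25 rad. Converting my numbers, 0.025 m is 0.5, 0.023 m is 0.46.

Call:
nudge_tcp(plan="0.02,0,0.2,0,0,0 | 0.02,0,0.36,0,0,0 | 0.02,0,0.46,0,0,0 | 0.02,0,0.5,0,0,0 | 0.02,0,0.5,0,0,0")

```text
t: 20.88
position: [0.5565, -0.3771, 0.0245]
tool_rot: [0.999, -0.035, -0.0, -0.0]
contact_force: [-0.5, 0.3, -0.7]
opening: 0.0341
grasp_force: 25.0
```

Call:
nudge_tcp(plan="0,0,0.02,0,0,0 | 0,0,0.02,0,0,0 | 0,0,0.02,0,0,0")

```text
t: 21.25
position: [0.5565, -0.3771, 0.0237]
tool_rot: [0.999, -0.035, 0.0, 0.0]
contact_force: [0.4, -0.4, -0.2]
opening: 0.0342
grasp_force: 25.0
```

Call:
nudge_tcp(plan="0,0,0.02,0,0,0 | 0,0,0.03,0,0,0")

```text
t: 21.5
position: [0.5564, -0.377, 0.0219]
tool_rot: [0.999, -0.035, -0.0, -0.0]
contact_force: [0.4, 0.8, 0.2]
opening: 0.0337
grasp_force: 25.0
```

Scaled: 0.0015 m is 0.03, 0.001 m is 0.02.

Call:
nudge_tcp(plan="0,0,0.02,0,0,0 | 0,0,0.03,0,0,0 | 0,0,0.03,0,0,0")

```text
t: 21.88
position: [0.5564, -0.377, 0.0204]
tool_rot: [0.999, -0.035, -0.0, -0.0]
contact_force: [0.2, -0.4, -0.2]
opening: 0.0339
grasp_force: 25.0
```

Call:
nudge_tcp(plan="0,0,0.02,0,0,0 | 0,0,0.02,0,0,0")

```text
t: 22.12
position: [0.5566, -0.3771, 0.0197]
tool_rot: [0.999, -0.035, 0.0, 0.0]
contact_force: [0.7, -0.2, 0.5]
opening: 0.034
grasp_force: 25.0
```

Call:
nudge_tcp(plan="0,0,0.01,0,0,0 | 0,0,0.01,0,0,0")

```text
t: 22.38
position: [0.5566, -0.3771, 0.0198]
tool_rot: [0.999, -0.035, 0.0, 0.0]
contact_force: [-1.5, 0.5, 4.2]
opening: 0.0337
grasp_force: 25.0
```

Contact at exactly the predicted height: green is on the floor. Release, rise, and go for red.

Scaled: -0.06 m is -1.2, -0.15 m is -3.

Call:
nudge_tcp(plan="0,0,0,0,0,0 | 0,0,0,0,0,0 | 0,0,0,0,0,0 | 0,0,-0.4,0,0,0 | 0,0,-1.2,0,0,0 | 0,0,-2.4,0,0,0 | 0,0,-3,0,0,0", aperture=0.06)

```text
t: 23.25
position: [0.5574, -0.3777, 0.1757]
tool_rot: [0.999, -0.035, 0.003, 0.002]
contact_force: [-0.2, -0.0, -0.5]
opening: 0.0598
grasp_force: 0.0
```

Run:
```python
from h import *
print(todo([.5244,.2756,.2]))
s=arm.grab_frame("scene");t=arm.grab_frame("top")
cv2.imwrite("pics/g1.png",np.hstack([tile(s,90,210,80,70,5),tile(t,343,182,80,70,5)]))
```

```text
[-0.078  -0.6494 -0.0274]
```

View pics/g1.png

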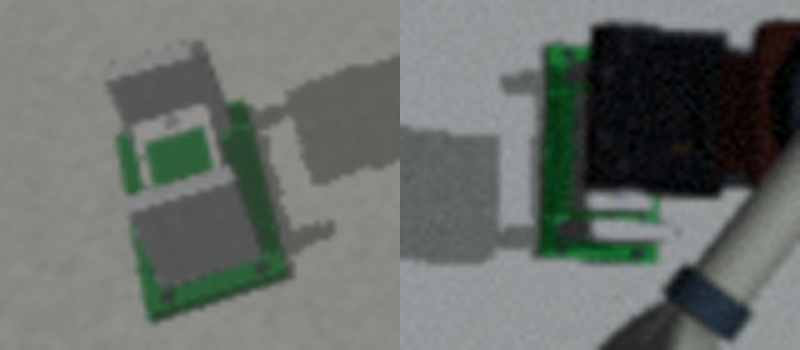

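Green is seated: the tag faces up at scene tile (180,150), between both cheeks, with the top view partly hidden by the gripper. Moving to red.

Scaled: -0.649 m is -12.98, -0.078 m is -1.56, -0.54 rad is -2.16.

Call:
nudge_tcp(plan="-1.56,-12.98,-0.7,0,0,-0.72 | -1.56,-12.98,-0.7,0,0,-1.44 | -1.56,-12.98,-0.7,0,0,-2.16 | -1.56,-12.98,-0.7,0,0,-2.88 | -1.56,-12.98,-0.7,0,0,-3.6 | -1.56,-12.98,-0.7,0,0,-4.32 | -1.56,-12.98,-0.7,0,0,-5.04 | -1.56,-12.98,-0.7,0,0,-5.76", aperture=0.088)

```text
t: 24.35
position: [0.5305, 0.1235, 0.1951]
tool_rot: [0.772, 0.635, -0.0, -0.0]
contact_force: [1.4, 0.0, -0.2]
opening: 0.0877
grasp_force: 0.0
```

Run:
```python
from h import *
p,r,s=tcp();print(p,todo([.5244,.2756,.2]),1.8-np.arctan2(*r.as_matrix()[1::-1,0]))
```

```text
[0.53049208 0.12350132 0.19514095] [ 0.1481 -0.0353 -0.0049] 0.4234482040404055
```

Call:
nudge_tcp(plan="2.96,-0.7,-0.1,0,0,-0.72 | 2.96,-0.7,-0.1,0,0,-1.44 | 2.96,-0.7,-0.1,0,0,-1.692 | 2.96,-0.7,-0.1,0,0,-1.692 | 2.96,-0.7,-0.1,0,0,-1.692 | 2.96,-0.7,-0.1,0,0,-1.692")

```text
t: 25.1
position: [0.5267, 0.2723, 0.2007]
tool_rot: [0.625, 0.781, -0.0, 0.0]
contact_force: [-0.2, -0.1, 0.9]
opening: 0.0877
grasp_force: 0.0
```

Run:
```python
from h import *
p,r,s=tcp();print(p,todo([.5244,.2756,.013]),1.8-np.arctan2(*r.as_matrix()[1::-1,0]))
```

```text
[0.52665914 0.27226072 0.20070647] [ 0.0038 -0.0014  0.1877] 0.008568155663522203
```

Scaled: 0.135 m is 2.7, 0.13 m is 2.6, -0.005 rad is -0.02.

Call:
nudge_tcp(plan="0.08,-0.02,1,0,0,-0.02 | 0.08,-0.02,2,0,0,-0.02 | 0.08,-0.02,2.6,0,0,-0.02 | 0.08,-0.02,2.7,0,0,-0.02 | 0.08,-0.02,2.7,0,0,-0.02")

```text
t: 25.72
position: [0.5252, 0.2769, 0.0669]
tool_rot: [0.623, 0.783, 0.001, 0.0]
contact_force: [0.9, -0.3, 1.3]
opening: 0.0876
grasp_force: 0.0
```

Run:
```python
from h import *
p,r,s=tcp();print(p,todo([.5244,.2756,.013]),1.8-np.arctan2(*r.as_matrix()[1::-1,0]))
```

```text
[0.52516297 0.27689068 0.06694277] [-0.0011 -0.0011  0.0539] 0.002361705144218851
```

Scaled: 0.053 m is 1.06, 0.05 m is 1.

Call:
nudge_tcp(plan="-0.02,-0.02,0.3,0,0,0 | -0.02,-0.02,0.6,0,0,0 | -0.02,-0.02,0.84,0,0,0 | -0.02,-0.02,1,0,0,0 | -0.02,-0.02,1.06,0,0,0 | -0.02,-0.02,1.06,0,0,0")

```text
t: 26.48
position: [0.5238, 0.2762, 0.0127]
tool_rot: [0.622, 0.783, -0.0, -0.0]
contact_force: [-0.4, -0.4, 0.7]
opening: 0.0884
grasp_force: 0.0
```

Call:
nudge_tcp(plan="0,0,0,0,0,0 | 0,0,0,0,0,0 | 0,0,0,0,0,0 | 0,0,0,0,0,0 | 0,0,0,0,0,0 | 0,0,0,0,0,0", aperture=0.0, grip_n=20)

```text
t: 27.22
position: [0.5242, 0.2763, 0.0133]
tool_rot: [0.622, 0.783, 0.001, 0.0]
contact_force: [0.8, 1.0, 2.9]
opening: 0.06
grasp_force: 20.0
```

Run:
```python
from h import *
print(todo([.487,0,.12]))
```

```text
[-0.2607 -0.0986 -0.1069]
```

Call:
nudge_tcp(plan="0,0,-0.4,0,0,0 | 0,0,-1.2,0,0,0 | 0,0,-2.14,0,0,0 | -5.22,-1.98,-2.14,0,0,0 | -5.22,-1.98,-2.14,0,0,0 | -5.22,-1.98,-2.14,0,0,0 | -5.22,-1.98,-2.14,0,0,0 | -5.22,-1.98,-2.14,0,0,0")

```text
t: 28.22
position: [0.4854, -0.0031, 0.1208]
tool_rot: [0.623, 0.782, -0.0, 0.0]
contact_force: [0.5, -0.6, -0.6]
opening: 0.0599
grasp_force: 20.0
```

Call:
nudge_tcp(plan="-0.02,0,0,0,0,0 | 0,0,0,0,0,0")

```text
t: 28.48
position: [0.4864, 0.0002, 0.1202]
tool_rot: [0.622, 0.783, 0.0, -0.0]
contact_force: [0.1, 0.1, -0.0]
opening: 0.06
grasp_force: 20.0
```

Run:
```python
from h import *
print(tcp()[0],todo([.487,0,.0105]))
```

```text
[4.86378165e-01 2.07377417e-04 1.20241287e-01] [-0.0004  0.0005  0.1097]
```

Scaled: 0.11 m is 2.2, 0.109 m is 2.18.

Call:
nudge_tcp(plan="0,0,1,0,0,0 | 0,0,1.7,0,0,0 | 0,0,2,0,0,0 | 0,0,2.12,0,0,0 | 0,0,2.18,0,0,0 | 0,0,2.2,0,0,0 | 0,0,2.2,0,0,0")

```text
t: 29.35
position: [0.4869, -0.0006, 0.0107]
tool_rot: [0.622, 0.783, 0.0, 0.001]
contact_force: [0.0, 0.3, -1.0]
opening: 0.0602
grasp_force: 20.0
```

Call:
nudge_tcp(plan="0,0,0.02,0,0,0 | 0,0,0.02,0,0,0")

```text
t: 29.6
position: [0.4864, -0.0006, 0.0089]
tool_rot: [0.622, 0.783, 0.0, 0.0]
contact_force: [0.9, 0.0, -0.5]
opening: 0.0598
grasp_force: 20.0
```

Call:
nudge_tcp(plan="0,0,0.02,0,0,0 | 0,0,0.02,0,0,0")

```text
t: 29.85
position: [0.4865, -0.0006, 0.0083]
tool_rot: [0.622, 0.783, 0.0, 0.0]
contact_force: [-2.2, -0.4, 3.7]
opening: 0.0598
grasp_force: 20.0
```

On the mat (force rise). Re-grip as before.

Scaled: -0.07 m is -1.4, -0.03 m is -0.6, 0.69 rad is 2.76.

Call:
nudge_tcp(plan="0,0,0,0,0,0 | 0,0,0,0,0,0 | 0,0,0,0,0,0 | 0,0,-0.6,0,0,0 | 0,0,-1.4,0,0,0.6 | 0,0,-1.4,0,0,1.32 | 0,0,-1.4,0,0,2.04 | 0,0,-1.4,0,0,2.76", aperture=0.085)

```text
t: 30.85
position: [0.4864, -0.0005, 0.0778]
tool_rot: [0.852, 0.524, 0.0, 0.0]
contact_force: [0.9, -1.2, 0.3]
opening: 0.0849
grasp_force: 0.0
```

Call:
nudge_tcp(plan="0,0,0,0,0,0.72 | 0,0,0,0,0,1.44 | 0,0,0,0,0,2.16 | 0,0,0,0,0,2.88 | 0,0,0,0,0,3.52 | 0,0,0,0,0,3.52 | 0,0,0.6,0,0,3.52 | 0,0,1,0,0,3.52", aperture=0.07)

```text
t: 31.85
position: [0.486, -0.0005, 0.0266]
tool_rot: [0.993, 0.116, -0.0, -0.0]
contact_force: [-0.1, 0.8, 0.2]
opening: 0.07
grasp_force: 0.0
```

Run:
```python
from h import *
p,r,s=tcp();print(p,todo([.4865,-.0006,.0145]),np.arctan2(*r.as_matrix()[1::-1,0]))
```

```text
[ 0.48601659 -0.00048885  0.02662105] [0.0005 0.0002 0.0121] 0.23274347617749763
```

Scaled: 0.012 m is 0.24.

Call:
nudge_tcp(plan="0,0,0.24,0,0,0 | 0,0,0.24,0,0,0 | 0,0,0.24,0,0,0")

```text
t: 32.22
position: [0.4869, -0.0006, 0.0167]
tool_rot: [0.993, 0.115, 0.001, 0.0]
contact_force: [0.2, 0.3, -0.4]
opening: 0.0699
grasp_force: 0.0
```

Call:
nudge_tcp(plan="0,0,0,0,0,0 | 0,0,0,0,0,0 | 0,0,0,0,0,0 | 0,0,0,0,0,0 | 0,0,0,0,0,0", aperture=0.0, grip_n=25)

```text
t: 32.85
position: [0.4864, -0.0005, 0.0159]
tool_rot: [0.993, 0.114, 0.0, -0.0]
contact_force: [-0.4, -0.4, 0.8]
opening: 0.034
grasp_force: 25.0
```

Run:
```python
from h import *
p,r,s=tcp();print(p,todo([.4585,-.1645,.13]),np.arctan2(*r.as_matrix()[1::-1,0]))
```

```text
[ 0.48639888 -0.00049232  0.01586316] [-0.0644  0.1534 -0.1141] 0.2288513844330777
```

Call:
nudge_tcp(plan="0,0,-1,0,0,0 | 0,0,-2.28,0,0,0.2 | -1.28,3.06,-2.28,0,0,0.88 | -1.28,3.06,-2.28,0,0,1.452 | -1.28,3.06,-2.28,0,0,1.452 | -1.28,3.06,-2.28,0,0,1.452 | -1.28,3.06,-2.28,0,0,1.452")

```text
t: 33.72
position: [0.4587, -0.1635, 0.1295]
tool_rot: [0.998, -0.067, -0.0, -0.0]
contact_force: [-0.2, 0.3, -0.7]
opening: 0.034
grasp_force: 25.0
```

Run:
```python
from h import *
p,r,s=tcp();print(p,todo([.4585,-.1645,.047]),np.arctan2(*r.as_matrix()[1::-1,0]))
```

```text
[ 0.45870418 -0.16354618  0.12953677] [-0.      0.001   0.0825] -0.134433077079393
```

Scaled: 0.107 m is 2.14, 0.106 m is 2.12.

Call:
nudge_tcp(plan="0,0.02,0.6,0,0,0 | 0,0.02,1.1,0,0,0 | 0,0.02,1.5,0,0,0 | 0,0.02,1.8,0,0,0 | 0,0.02,2,0,0,0 | 0,0.02,2.12,0,0,0 | 0,0.02,2.14,0,0,0 | 0,0.02,2.14,0,0,0")

```text
t: 34.72
position: [0.4589, -0.1652, 0.0233]
tool_rot: [0.998, -0.067, 0.0, 0.0]
contact_force: [-0.2, 0.4, -0.6]
opening: 0.0339
grasp_force: 25.0
```

Call:
nudge_tcp(plan="0,0,0.02,0,0,0 | 0,0,0.02,0,0,0")

```text
t: 34.98
position: [0.4587, -0.1651, 0.022]
tool_rot: [0.998, -0.067, 0.0, 0.0]
contact_force: [-0.2, -0.0, -0.8]
opening: 0.0341
grasp_force: 25.0
```

Call:
nudge_tcp(plan="0,0,0.02,0,0,0 | 0,0,0.02,0,0,0")

```text
t: 35.22
position: [0.4587, -0.1651, 0.0209]
tool_rot: [0.998, -0.067, 0.0, 0.0]
contact_force: [-0.1, -0.2, -0.6]
opening: 0.0339
grasp_force: 25.0
```

Scaled: 0.001 m is 0.02.

Call:
nudge_tcp(plan="0,0,0.02,0,0,0 | 0,0,0.02,0,0,0")

```text
t: 35.48
position: [0.4587, -0.1651, 0.0209]
tool_rot: [0.998, -0.067, 0.0, 0.0]
contact_force: [-2.3, 0.1, 5.5]
opening: 0.0339
grasp_force: 25.0
```

Call:
nudge_tcp(plan="0,0,0.01,0,0,0 | 0,0,0.01,0,0,0")

```text
t: 35.72
position: [0.4587, -0.1651, 0.0208]
tool_rot: [0.998, -0.067, 0.0, 0.0]
contact_force: [-4.1, 1.5, 9.0]
opening: 0.0338
grasp_force: 25.0
```

On the floor, at the predicted height. Release, rise, retreat sideways, look.

Scaled: -0.18 m is -3.6, -0.12 m is -2.4.

Call:
nudge_tcp(plan="0,0,-0.02,0,0,0 | 0,0,-0.02,0,0,0 | 0,0,-0.02,0,0,0 | 0,0,-0.4,0,0,0 | 0,0,-1.2,0,0,0 | 0,0,-2.4,0,0,0 | 0,0,-3.6,0,0,0 | 0,0,-3.6,0,0,0", aperture=0.06)

```text
t: 36.72
position: [0.4607, -0.1659, 0.2071]
tool_rot: [0.998, -0.067, 0.006, 0.002]
contact_force: [0.6, 0.2, -0.2]
opening: 0.0596
grasp_force: 0.0
```

Call:
nudge_tcp(plan="-1.6,-3.2,0,0,0,0 | -1.6,-3.2,0,0,0,0 | -1.6,-3.2,0,0,0,0 | -1.6,-3.2,0,0,0,0 | -1.6,-3.2,0,0,0,0")

```text
t: 37.35
position: [0.4007, 0.004, 0.1991]
tool_rot: [0.998, -0.067, -0.0, 0.0]
contact_force: [0.5, -0.4, 0.2]
opening: 0.0598
grasp_force: 0.0
```

Run:
```python
from h import *
s=arm.grab_frame("scene");t=arm.grab_frame("top")
cv2.imwrite("pics/end.png",np.hstack([tile(s,90,110,100,150,4)[:600],tile(t,270,150,100,150,4)]) if 0 else np.vstack([np.hstack([tile(s,165,160,80,60,5),tile(t,263,222,80,60,5)]),np.hstack([tile(s,90,214,80,60,5),tile(t,343,182,80,60,5)])]))
cv2.imwrite("pics/all.png",np.vstack([s[:300],t[:300]]))
```

```text
(no output)
```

View pics/end.png

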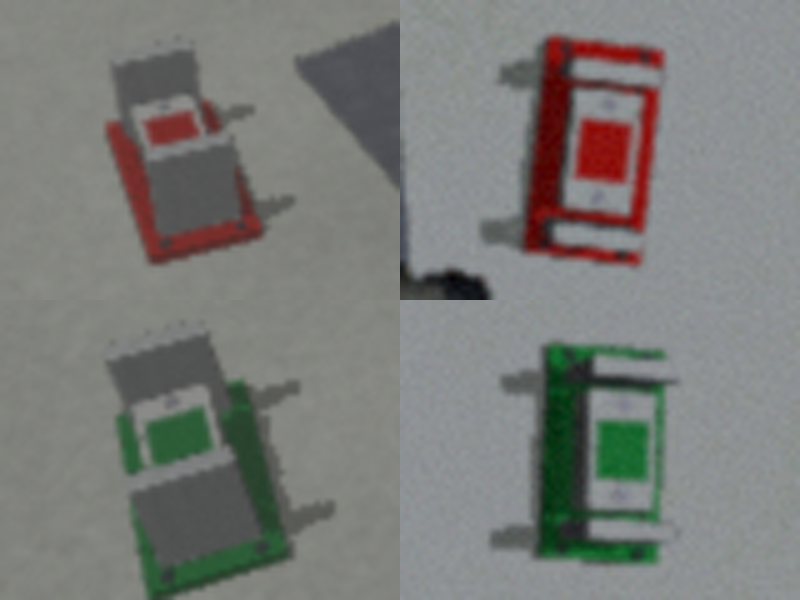

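View pics/all.png

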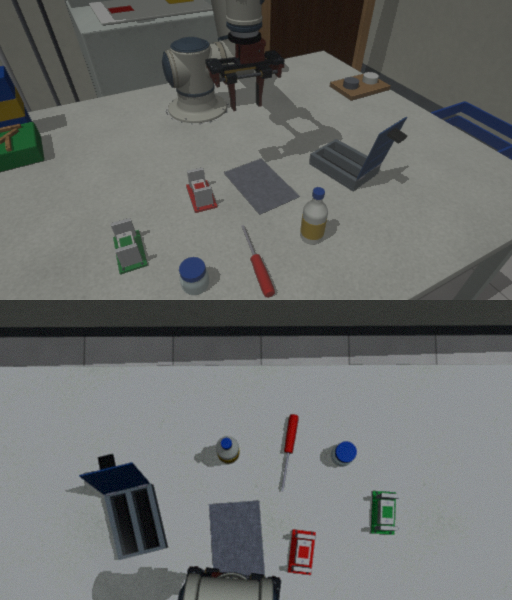

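Both modules lie flat between their cheeks, tags up: red top tile (603,150), green top tile (622,450). The flap is open, the case is empty, and the bystanders are unmoved.

```bash
python3 -c "
from bench import arm
print(arm.sign_off())"
```

```text
the job is handed in; nothing more can be done
None
```

The job is handed in at about 37 s: the flap is wide open (about 1.8 rad), the green-tagged module is in the pass cradle, and the red-tagged one is in the reject cradle. Both were set down to floor contact with tags up, and the bottle, jar and screwdriver are where they were.

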